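# Fill three compartments with the bead filler and hold its shutter open

## Robot

A 6-joint arm with a two-finger parallel gripper is mounted at the origin on a cart in front of the work surface, level with it; the furniture and walls round the work are solid. World frame = base frame: x ahead of the robot, y to its left, z up, the work surface at z = 0. Lengths are in mm, angles in rad, forces in N, time in s.
With the tool pointing down it reaches from about 350 to 775 mm from the base axis. Payload 7.3 kg.
Tool frame: the origin (TCP) lies on the centre line of the jaws, within the pads' length; the fingertips stand 17 mm ahead of it and the grasp point (between the pads) lies 2 mm behind it; z points along the fingers, y is the line along which they close (so a half turn about z gives the same grasp; the last joint's range is limited). The gripper opens to 92 mm and grips with 3 to 60 N. Pads are 19 mm wide; open, the fingers measure 130 mm over their backs; the gripper's body (75 mm by 190 mm) begins 47 mm behind the grasp point.
Start: joints at [-1.257, 0.342, 1.524, -0, 1.275, -0.146], TCP at [233.002, -470.482, 243.741] pointing down, gripper open.
Joint ranges: [-2.53, 2.53], [-0.77, 2.02], [0.04, 2.7], [-1, 4.14], [0.28, 2.66], [-3.11, 3.11]. Speed limits (rad/s): [2.57, 2.57, 3.14, 3.14, 3.14, 3.14].

## Interface

Orientations are given as [roll, pitch, yaw] about the fixed x, y, z axes, in that order (R = Rz(yaw) Ry(pitch) Rx(roll)).
In Python, from plant import bot gives the robot as it stands. The module is installed in compiled form; this text tells all that it offers.
- The arm moves only by the shell command python3 -m pendant 'ROWS'. ROWS is JSON, a list of rows, each a list of 3 entries, a list of its own where there are three numbers: the shift along the world's x, y, z as a fraction of full scale, then the turn, a rotation vector about the world's x, y, z as a fraction of full scale, then the opening, from -1 (shut) to 1 (fully open), so that 0 is half open. In form: [[[tx, ty, tz], [rx, ry, rz], claw], ...]. A call has exactly 10 rows; each row shifts and turns the commanded pose from where the row before left it; what a row does not reach is not made up. Full scale, the value 1, is 30 mm for a shift and 0.12 rad for a turn. A row lasts 1/12 s, in which the tool goes at most 41.7 mm and 7.16 degrees, less where a joint would pass 70% of its speed; a pose out of reach is approached as far as the arm can. A call with a number of a shift or a turn outside -1 to 1 is refused whole. A call with a gripper value outside its range is refused whole. The fingers move at their own pace and stop on an object; the grip force is fixed at half the most. Time passes only in rows, so rows that do not move let the fingers close, or fill a call up. It gives the time, the measured TCP pose, the force, the opening and the grip force at its end, in the units of the state.
- bot.get_obs(): the state, without advancing time (a new reading comes with each control period).
- bot.capture(name): name is "scene" or "top" or "wrist"; returns the picture (480x640x3 uint8, blue, green, red); there is no depth.
- bot.camera_params(name): a dict with "fovy" (degrees; the focal length in pixels is half the picture's height over the tangent of half this angle, whatever the lens; pixels are square), "cx", "cy" (the principal point, pixels), "distortion" ([k1, k2, p1, p2, k3] as OpenCV has them; the pictures are not rectified), "camera_from_world" (4x4, takes a point from world to camera coordinates). Camera axes: x right, y down, z forward; pixel columns grow to the right and rows downward; lengths in mm; the calibration is good to about 2 mm. A picture is of the moment at which its call begins: read the wrist's pose just before it. camera_params takes no time and is no camera call; for the wrist camera it gives the pose at the moment of the call.
- bot.close_job(): hands the job in; it is judged then, once.
The state is a dict: "time": time; "joint_positions": joint angles; "dq": joint speeds; "tau": joint torques, N m; "tool_pos": TCP position; "tcp_rot": TCP orientation; "contact_force": force on the tool from outside, world axes, zero at the start; "moment": the same for the moment, N m; "grip_width": finger opening in mm; "finger_force": force on a finger pad.
Only numpy, scipy, OpenCV 4.12 (cv2) and the standard library are available. Lean on these libraries where they do the work, as an engineer would, in place of code of your own. Each camera call takes 0.05 s, during which the arm holds its last target. There are 200 camera calls.

## Task

Take the three large beads from the bead board and put one into each of the filler's three wells while its shutter is shut. Then pull the spring-loaded shutter out by its knob until the pointer on it meets the raised line on the rail, so that the beads drop into the compartments below, and keep it there: the job finishes while you are still holding the shutter at the line, for it snaps shut if let go. Do not push the ring box, the bell or the tea light about.

Things in the scene. Friction and masses are not known exactly. Their poses are not given: they have to be found in the camera images.
- filler: Bead filler, light wood and aluminium, fixed to the table. Origin on the table top under the middle well; x axis from the knob to the back, y along the row of wells, z up. Block 100 mm in x (-33 to 67), 192 mm in y, 57 mm high; the knob and a fixed rail stand out in front, to x = -172 mm. Three wells in its top, 55 mm apart along y; a shutter beneath them; three compartments at the bottom.
- well_left (a point): Centre of the mouth of the left (+y) well, on the plate's top, 57 mm above the table. Each well is round, 32 mm wide, 14 mm deep, open below; its floor is the shutter, 41 mm above the table. A bead resting in a well has its centre 53 mm above the table and stands 8 mm out of the plate.
- well_middle (a point): Centre of the mouth of the middle well, 57 mm above the table.
- well_right (a point): Centre of the mouth of the right (-y) well, 57 mm above the table.
- cell_left (a point): Middle of the floor of the compartment under the left well, 5 mm above the table. Each compartment is 44 mm in x, 52 mm in y inside, open above, with walls up to 27 mm above the table.
- cell_middle (a point): Middle of the floor of the compartment under the middle well.
- cell_right (a point): Middle of the floor of the compartment under the right well.
- shutter (a joint): How far the shutter is pulled out of the filler, in m, along the filler's -x. 0 is shut, where a spring (about 2 N at 0, 8 N at the line) brings it back; hard stop at 0.055. At 0.036 the pointer meets the line and the shutter's 30 mm holes stand under the wells.
- knob (a point): Centre of the top of the shutter's knob: an upright dark steel post 20 mm across, top 95 mm above the table; it is straight from 49 to 95 mm and stands on a 41 mm high tongue. 67 mm in front of the block when shut; moves with the shutter.
- pointer (a point): End of the pointer, a thin black raised bar across the shutter's tongue, 42 mm above the table; moves with the shutter.
- line (a point): The mark: a thin black raised line across the fixed rail left of the tongue (rail 12 mm wide, top 41 mm above the table, centred 26 mm left of the tongue's middle), 42 mm above the table. The pointer meets it when both have the same x in the filler's frame.
- board: Bead board, dark wood, fixed on the table, 44 x 170 x 12 mm, origin under its centre; three dimples along its y axis, 55 mm apart, the middle one at its centre, hold the beads.
- bead_a_center (a point): Centre of a white ceramic bead, a 24 mm ball of about 16 g. In a dimple of the board it lies 22 mm above the table. The three beads are alike; any bead may go in any well.
- bead_b_center (a point): Centre of the second bead, like the first.
- bead_c_center (a point): Centre of the third bead, like the first.
- ring_box: Dark blue ring box, 50 x 50 x 42 mm, origin under its centre. Bystander.
- bell: Counter bell, 80 mm wide, 70 mm high, origin under its centre. Bystander.
- tealight: Tea light, 38 mm wide, 16 mm high, origin under its centre. Bystander.

How it is judged (in metres and radians):
On the way, in this order (a step that is already met when the one before it is completed fails the run):
1. a bead lies in each of the three wells, the shutter being shut (((horizontal distance between bead_a_center and well_left below 0.009 m and z of bead_a_center in the frame of filler between 0.046 and 0.06 m) or (horizontal distance between bead_b_center and well_left below 0.009 m and z of bead_b_center in the frame of filler between 0.046 and 0.06 m) or (horizontal distance between bead_c_center and well_left below 0.009 m and z of bead_c_center in the frame of filler between 0.046 and 0.06 m)) and ((horizontal distance between bead_a_center and well_middle below 0.009 m and z of bead_a_center in the frame of filler between 0.046 and 0.06 m) or (horizontal distance between bead_b_center and well_middle below 0.009 m and z of bead_b_center in the frame of filler between 0.046 and 0.06 m) or (horizontal distance between bead_c_center and well_middle below 0.009 m and z of bead_c_center in the frame of filler between 0.046 and 0.06 m)) and ((horizontal distance between bead_a_center and well_right below 0.009 m and z of bead_a_center in the frame of filler between 0.046 and 0.06 m) or (horizontal distance between bead_b_center and well_right below 0.009 m and z of bead_b_center in the frame of filler between 0.046 and 0.06 m) or (horizontal distance between bead_c_center and well_right below 0.009 m and z of bead_c_center in the frame of filler between 0.046 and 0.06 m)) and value of joint shutter below 0.005 m), for 0.2 s.
2. the shutter is pulled to the line and the beads have dropped, one into each compartment (value of joint shutter between 0.032 and 0.04 m and contact force between the fingers and shutter above 2 N and ((horizontal distance between bead_a_center and cell_left below 0.024 m and z of bead_a_center in the frame of filler between 0.008 and 0.03 m) or (horizontal distance between bead_b_center and cell_left below 0.024 m and z of bead_b_center in the frame of filler between 0.008 and 0.03 m) or (horizontal distance between bead_c_center and cell_left below 0.024 m and z of bead_c_center in the frame of filler between 0.008 and 0.03 m)) and ((horizontal distance between bead_a_center and cell_middle below 0.024 m and z of bead_a_center in the frame of filler between 0.008 and 0.03 m) or (horizontal distance between bead_b_center and cell_middle below 0.024 m and z of bead_b_center in the frame of filler between 0.008 and 0.03 m) or (horizontal distance between bead_c_center and cell_middle below 0.024 m and z of bead_c_center in the frame of filler between 0.008 and 0.03 m)) and ((horizontal distance between bead_a_center and cell_right below 0.024 m and z of bead_a_center in the frame of filler between 0.008 and 0.03 m) or (horizontal distance between bead_b_center and cell_right below 0.024 m and z of bead_b_center in the frame of filler between 0.008 and 0.03 m) or (horizontal distance between bead_c_center and cell_right below 0.024 m and z of bead_c_center in the frame of filler between 0.008 and 0.03 m))), for 0.5 s.
At the end, for the whole second after the job is handed in: The gripper's fingers hold the shutter, still, with the pointer within 4 mm of the line (contact force over 2 N), and one bead lies in each of the three compartments under the wells (all of step 2 and velocity of joint shutter between -0.01 and 0.01 m/s); the arm keeps its last pose, push and grip.
It fails at once if the ring box, the bell or the tea light is shifted by more than 25 mm (distance of any of ring_box, bell, tealight from where it was at the start of the episode above 0.025 m).
It also fails if it takes over 69 s, if anything falls off the work surface, if the arm or the gripper's body presses on something with over 40 N, if the wrist force passes 120 N, or if a joint passes its speed limit or range.

## Working session

There is one attempt and no reset: what is moved stays moved. The work goes in short steps, Python scripts to look and compute and a shell command to move; the robot and the scene stay as the last step left them, time stands still between calls to the robot, and variables do not carry over. Pictures are saved under pics/ and viewed, at most 10 in all, crops included, and the job is handed in when it is done.

```bash
mkdir -p pics
cat > h.py <<'E'
import numpy as np,cv2
from plant import bot
def cam(n):
    p=bot.camera_params(n); f=240/np.tan(np.radians(p['fovy'])/2)
    K=np.array([[f,0,p['cx']],[0,f,p['cy']],[0,0,1]]); return K,np.array(p['distortion'],float),np.array(p['camera_from_world'])
def ray(c,uv,z):
    K,d,T=c; q=cv2.undistortPoints(np.array([[uv]],float),K,d)[0,0]
    R=T[:3,:3];t=T[:3,3]; o=-R.T@t; v=R.T@np.array([q[0],q[1],1]); return o+v*(z-o[2])/v[2]
def proj(c,P):
    K,d,T=c; return cv2.projectPoints(np.array(P,float).reshape(-1,1,3),cv2.Rodrigues(T[:3,:3])[0],T[:3,3],K,d)[0][:,0]
E
python3 - <<'E'
from h import *
for n in('scene','top'):
    c=cam(n);cv2.imwrite(f'pics/{n}0.png',bot.capture(n));print(n,c[0][0,0],c[1],(-c[2][:3,:3].T@c[2][:3,3]).round(),c[2][:3,:3].round(2).tolist())
print(bot.get_obs())
E
```

```text
scene 483.35810384580276 [-0.00649702  0.          0.          0.          0.        ] [  6. 399. 808.] [[-0.6, -0.8, -0.01], [-0.61, 0.47, -0.64], [0.52, -0.38, -0.77]]
top 492.28944396640503 [-0.08627018  0.          0.          0.          0.        ] [ 311.   32. 1079.] [[-0.03, -1.0, 0.01], [-0.98, 0.02, -0.18], [0.18, -0.02, -0.98]]
{'time': 0.1, 'joint_positions': array([-1.25699371e+00,  3.42627570e-01,  1.52491728e+00, -1.13939348e-05,
        1.27536945e+00, -1.45992302e-01]), 'dq': array([ 0.00011658,  0.00024557, -0.00299603,  0.00157759, -0.00010563,
        0.00121315]), 'tau': array([ 3.30655123e-03, -4.32002592e+01, -2.44696033e+01,  7.19611743e-02,
        5.25205024e-02, -4.83325073e-05]), 'tool_pos': array([ 232.89384997, -470.1477017 ,  243.12912526]), 'tcp_rot': array([-3.14028348e+00, -1.81486028e-04,  4.59798123e-01]), 'contact_force': array([ 0.77989627,  0.50594907, -0.86972615]), 'moment': array([ 0.00287913, -0.07645955, -0.00597758]), 'finger_force': 0.0, 'grip_width': 91.62230786527003}
```

View pics/top0.png

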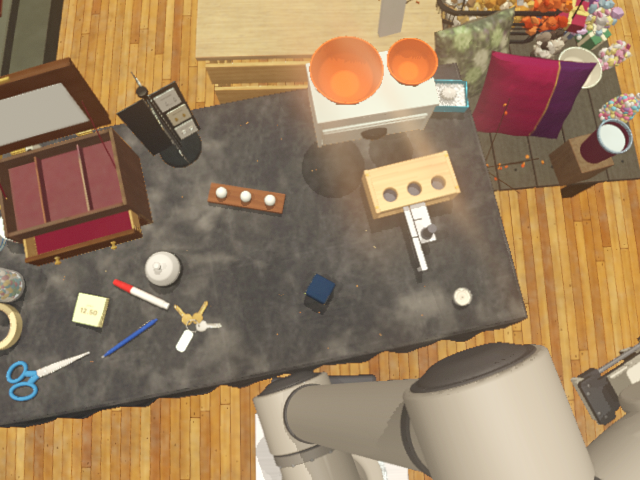

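View pics/scene0.png

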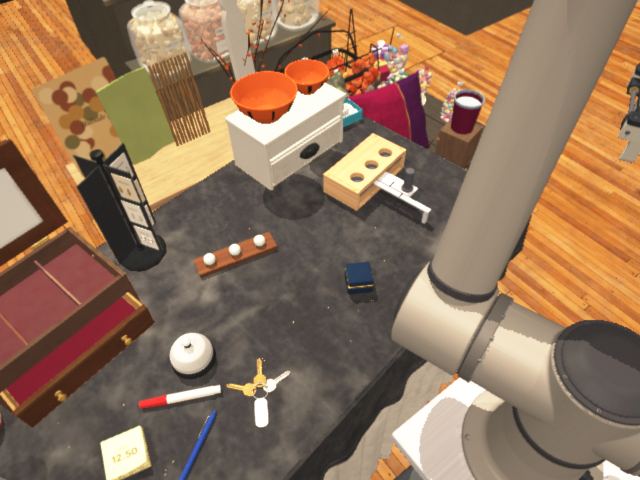

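The top view shows the beads near (222,193), (246,197) and (270,201), the wells near (390,195), (414,189) and (438,183), and the knob near (428,232). The ring box is at (320,292), the bell at (162,268) and the tea light at (462,297). The scene view shows the beads near (210,259), (235,250) and (259,241). I'll enlarge the top view.

Run:
```python
from h import *
t=cv2.imread('pics/top0.png')
a=cv2.resize(t[170:220,200:300],None,fx=8,fy=8,interpolation=cv2.INTER_CUBIC)[:, :800]
b=cv2.resize(t[145:280,355:475],None,fx=4.4,fy=4.4,interpolation=cv2.INTER_CUBIC)
cv2.imwrite('pics/c.png',b)
g=t[170:220,200:300]; m=(g.min(2)>140).astype(np.uint8)
n,_,s,ce=cv2.connectedComponentsWithStats(m);c=cam('top')
for i in range(1,n):
  if s[i,4]>20: u=ce[i]+[200,170];print(u.round(1),s[i,4],ray(c,u,24).round(1))
s=cv2.imread('pics/scene0.png');c2=cam('scene')
g=s[225:275,190:280]; m=(g.min(2)>140).astype(np.uint8)
n,_,q,ce=cv2.connectedComponentsWithStats(m)
for i in range(1,n):
  if q[i,4]>20: u=ce[i]+[190,225];print(u.round(1),q[i,4],ray(c2,u,22).round(1))
```

```text
[220.8 191.7] 92 [628.9 228.4  24. ]
[245.2 195.6] 88 [618.5 174.   24. ]
[269.4 199.5] 90 [608.1 120.3  24. ]
[258.9 239.7] 99 [609.5 120.9  22. ]
[234.1 248.9] 103 [619.7 175.3  22. ]
[208.8 258.2] 108 [630.1 229.3  22. ]
```

View pics/c.png

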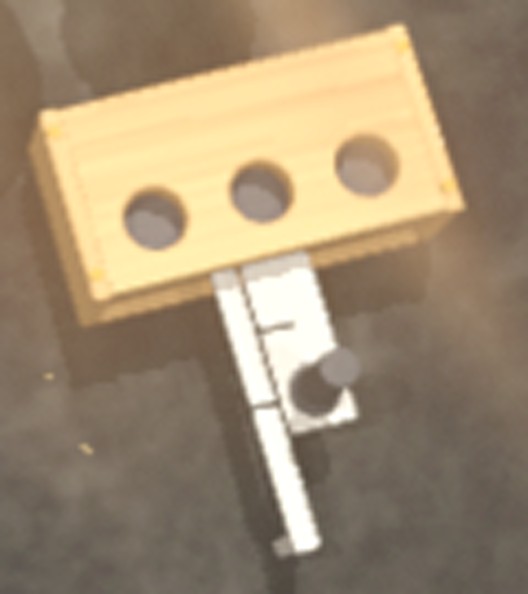

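In the crop, the well mouths are at (155,218), (261,191) and (366,164), and the knob's top disc is at (340,368). The pointer is near (278,327), the line near (266,405), and the plate corners are visible.

Run:
```python
from h import *
c=cam('top')
def P(u,z): return ray(c,(355+(u[0]+.5)/4.4-.5,145+(u[1]+.5)/4.4-.5),z)
W=[P(u,57) for u in((155,218),(261,191),(366,164))];C=[P(u,57) for u in((42,115),(402,27),(463,208),(103,296))]
k=P((340,368),95);pt=P((278,327),42);ln=P((266,405),42)
print('W',np.round(W,1),'C',np.round(C,1),'k',k.round(1),pt.round(1),ln.round(1))
cc=np.mean(C,0); y=C[0]-C[1]+C[3]-C[2]; ya=np.arctan2(y[1],y[0])-np.pi/2
x=np.array([np.cos(ya),np.sin(ya)]);print('yaw',ya,'origin from corners',(cc[:2]-17*x).round(1),'knob expected',(cc[:2]-17*x-100*x).round(1))
w=W[0]-W[2];print('yaw wells',np.arctan2(w[1],w[0])-np.pi/2,np.hypot(*w[:2]), 'pt-ln along x',(pt-ln)[:2]@x)
# reference
print(ray(c,(320,285),42),ray(c,(162,265),50),ray(c,(462,297),16))
from scipy.spatial.transform import Rotation as R
print(R.from_euler('xyz',bot.get_obs()['tcp_rot']).as_matrix().round(2))
```

```text
W [[ 604.7 -142.5   57. ]
 [ 617.5 -195.9   57. ]
 [ 630.4 -249.4   57. ]] C [[ 658.9  -89.3   57. ]
 [ 702.1 -273.5   57. ]
 [ 606.9 -296.5   57. ]
 [ 565.9 -114.9   57. ]] k [ 519.3 -219.2   95. ] [ 551.9 -203.2   42. ] [ 512.8 -194.7   42. ]
yaw 0.22614454974158926 origin from corners [ 616.9 -197.3] knob expected [ 519.4 -219.7]
yaw wells 0.23558734902402212 109.97942092735254 pt-ln along x 36.241752556377676
[413.75741391  13.57897221  42.        ] [463.32083288 347.52325156  50.        ] [ 381.46642372 -295.46923258   16.        ]
[[ 0.9   0.44 -0.  ]
 [ 0.44 -0.9   0.  ]
 [ 0.   -0.   -1.  ]]
```

Run:
```python
from h import *
c=cam('top');s=cam('scene')
for u in((319,143),(437,119)):print(ray(c,u,0).round())
# cabinet's near vertical edge in scene: base (268,184), top (266,145)?
for u in((268,184),(345,130)):print('s',ray(s,u,0).round())
b=ray(s,(268,184),0)
for h in(40,80,120,160):print(h,proj(s,[b+[0,0,h]]).round())
```

```text
[748.   6.   0.]
[ 804. -276.    0.]
s [761.   3.   0.]
s [ 810. -273.    0.]
40 [[266. 172.]]
80 [[265. 159.]]
120 [[263. 145.]]
160 [[261. 130.]]
```

```bash
python3 -m pendant '[[[0.627,0.984,0],[0,0,0.55],0.1],[[0.627,0.984,0],[0,0,0.55],0.1],[[0.627,0.984,0],[0,0,0.55],0.1],[[0.627,0.984,0],[0,0,0.55],0.1],[[0.627,0.984,0],[0,0,0.55],0.1],[[0.627,0.984,0],[0,0,0.55],0.1],[[0.627,0.984,0],[0,0,0.55],0.1],[[0.627,0.984,0],[0,0,0.55],0.1],[[0.627,0.984,0],[0,0,0.55],0.1],[[0.627,0.984,0],[0,0,0.55],0.1]]'
python3 -m pendant '[[[0.627,0.984,-0.377],[0,0,0.55],0.1],[[0.627,0.984,-0.377],[0,0,0.55],0.1],[[0.627,0.984,-0.377],[0,0,0.55],0.1],[[0.627,0.984,-0.377],[0,0,0.55],0.1],[[0.627,0.984,-0.377],[0,0,0.55],0.1],[[0.627,0.984,-0.377],[0,0,0.55],0.1],[[0.627,0.984,-0.377],[0,0,0.55],0.1],[[0.627,0.984,-0.377],[0,0,0.55],0.1],[[0.627,0.984,-0.377],[0,0,0.55],0.1],[[0.627,0.984,-0.377],[0,0,0.55],0.1]]'
python3 - <<'E'
from h import *
c=cam('wrist');cv2.imwrite('pics/w1.png',bot.capture('wrist'));o=bot.get_obs();print(o['tool_pos'],o['tcp_rot'],o['joint_positions'])
print(proj(c,[[608.7,120.6,22],[619,174.5,22],[629.3,229,22]]).round())
E
```

```text
time: 0.93
tool_pos: [421.5, -173.6, 243.6]
tcp_rot: [-3.141, -0.0, 1.123]
contact_force: [1.5, -0.7, 0.2]
grip_width: 50.6
finger_force: 0.0
time: 1.77
tool_pos: [609.6, 121.6, 129.5]
tcp_rot: [-3.141, -0.0, 1.783]
contact_force: [1.6, -0.7, 0.1]
grip_width: 50.5
finger_force: 0.0
[611.08096914 126.60381724 126.76234043] [-3.14062142e+00 -2.84342080e-03  1.78978223e+00] [ 0.08025372  0.62667711  1.38818044  0.00296791  1.12809193 -0.14000679]
[[316. 234.]
 [351. 155.]
 [389.  68.]]
```

View pics/w1.png

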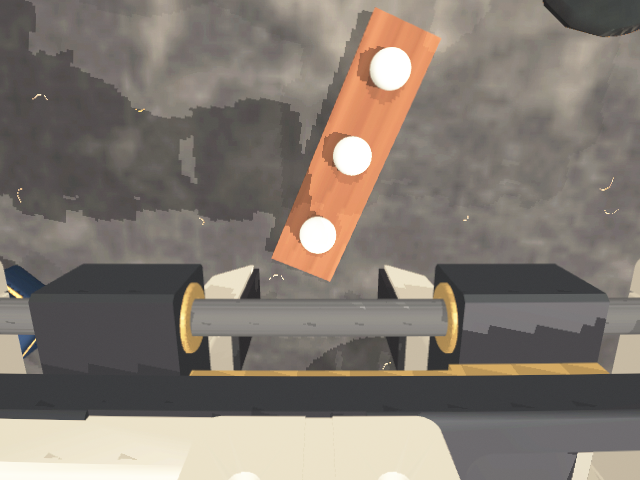

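The wrist view shows the beads at (317,235), (352,155) and (390,69), within a pixel or so of the projections, so the positions hold. I'll descend and grip.

```bash
python3 -m pendant '[[[0,0,-0.8],[0,0,0],0.1],[[0,0,-0.8],[0,0,0],0.1],[[0,0,-0.8],[0,0,0],0.1],[[0,0,-0.6],[0,0,0],0.1],[[0,0,-0.27],[0,0,0],0.1],[[0,0,0],[0,0,0],0.1],[[0,0,0],[0,0,0],0.1],[[0,0,0],[0,0,0],-1],[[0,0,0],[0,0,0],-1],[[0,0,0],[0,0,0],-1]]'
python3 -m pendant '[[[0,0,0],[0,0,0],-1],[[0,0,0],[0,0,0],-1],[[0,0,0],[0,0,0],-1],[[0,0,0.5],[0,0,0],-1],[[0,0,0.5],[0,0,0],-1],[[0,0,0.5],[0,0,0],-1],[[0,0,0.5],[0,0,0],-1],[[0,0,0.5],[0,0,0],-1],[[0,0,0],[0,0,0],-1],[[0,0,0],[0,0,0],-1]]'
```

```text
time: 2.65
tool_pos: [609.8, 119.9, 33.6]
tcp_rot: [3.14, 0.0, 1.78]
contact_force: [-0.0, -0.0, 0.0]
grip_width: 35.4
finger_force: 0.0
time: 3.48
tool_pos: [609.6, 120.0, 108.0]
tcp_rot: [3.14, 0.0, 1.78]
contact_force: [0.9, 0.5, 0.2]
grip_width: 22.0
finger_force: 30.0
```

```bash
python3 -m pendant '[[[-0.017,-0.877,0],[0,0,0],-1],[[-0.017,-0.877,0],[0,0,0],-1],[[-0.017,-0.877,0],[0,0,0],-1],[[-0.017,-0.877,0],[0,0,0],-1],[[-0.017,-0.877,0],[0,0,0],-1],[[-0.017,-0.877,0],[0,0,0],-1],[[-0.017,-0.877,0],[0,0,0],-1],[[-0.017,-0.877,0],[0,0,0],-1],[[-0.017,-0.877,0],[0,0,0],-1],[[-0.017,-0.877,0],[0,0,0],-1]]'
python3 -m pendant '[[[0,0,0],[0,0,0],-1],[[0,0,0],[0,0,0],-1],[[0,0,-0.3],[0,0,0],-1],[[0,0,-0.3],[0,0,0],-1],[[0,0,-0.2],[0,0,0],-1],[[0,0,0],[0,0,0],-1],[[0,0,0],[0,0,0],-1],[[0,0,0],[0,0,0],-1],[[0,0,0],[0,0,0],-1],[[0,0,0],[0,0,0],-1]]'
python3 - <<'E'
from h import *
c=cam('wrist');cv2.imwrite('pics/w2.png',bot.capture('wrist'));o=bot.get_obs();print(o['tool_pos'],o['tcp_rot'],o['finger_force'])
print(proj(c,[[604.6,-143,57],[617.2,-196.5,57],[629.8,-250,57],[519.6,-219.4,95]]).round())
E
```

```text
time: 4.32
tool_pos: [603.2, -144.2, 105.9]
tcp_rot: [-3.14, -0.001, 1.78]
contact_force: [0.1, 1.3, -1.3]
grip_width: 22.0
finger_force: 30.0
time: 5.15
tool_pos: [604.4, -143.1, 84.0]
tcp_rot: [3.141, 0.0, 1.78]
contact_force: [0.5, -0.5, 0.1]
grip_width: 22.3
finger_force: 30.0
[ 604.30100275 -143.15956991   83.95432363] [3.14088935e+00 3.93120803e-04 1.77988934e+00] 30.000140368938446
[[318. 277.]
 [321. 382.]
 [323. 471.]
 [ 75. 442.]]
```

View pics/w2.png

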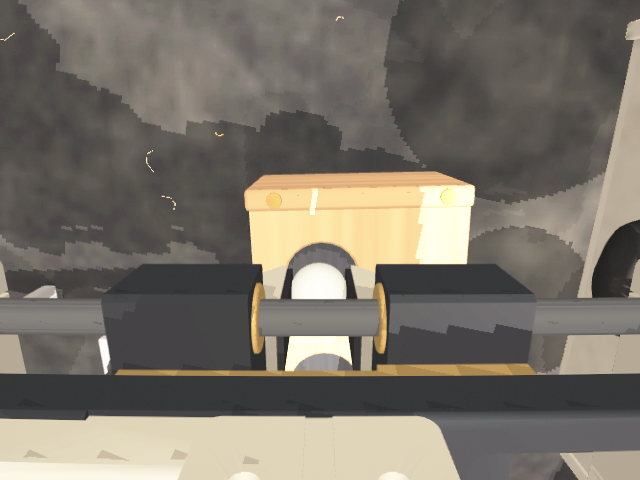

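The bead at (319,283) sits over the left well, whose rim is centred on column 320. I'll release it and go for the next bead.

```bash
python3 -m pendant '[[[0,0,-0.2],[0,0,0],-1],[[0,0,-0.07],[0,0,0],-1],[[0,0,0],[0,0,0],-1],[[0,0,0],[0,0,0],0],[[0,0,0],[0,0,0],0.1],[[0,0,0],[0,0,0],0.1],[[0,0,0],[0,0,0],0.1],[[0,0,0.4],[0,0,0],0.1],[[0,0,0.4],[0,0,0],0.1],[[0,0.5,0.3],[0,0,0],0.1]]'
python3 -m pendant '[[[0.05,1,0],[0,0,0],0.1],[[0.05,1,0],[0,0,0],0.1],[[0.05,1,0],[0,0,0],0.1],[[0.05,1,0],[0,0,0],0.1],[[0.05,1,0],[0,0,0],0.1],[[0.05,1,0],[0,0,0],0.1],[[0.05,1,0],[0,0,0],0.1],[[0.05,1,0],[0,0,0],0.1],[[0.05,1,0],[0,0,0],0.1],[[0.05,1,0],[0,0,0],0.1]]'
python3 - <<'E'
from h import *
t=bot.capture('top');cv2.imwrite('pics/t2.png',cv2.resize(t[145:280,355:475],None,fx=4.4,fy=4.4,interpolation=cv2.INTER_CUBIC));print(bot.get_obs()['tool_pos'])
E
```

```text
time: 6.03
tool_pos: [604.9, -130.2, 110.7]
tcp_rot: [3.139, 0.002, 1.777]
contact_force: [0.5, 0.1, -0.1]
grip_width: 50.7
finger_force: 0.0
time: 6.87
tool_pos: [618.9, 174.4, 110.1]
tcp_rot: [3.14, -0.0, 1.78]
contact_force: [1.0, 0.9, -0.0]
grip_width: 50.6
finger_force: 0.0
[618.66536906 180.03231331 110.16307394]
```

View pics/t2.png

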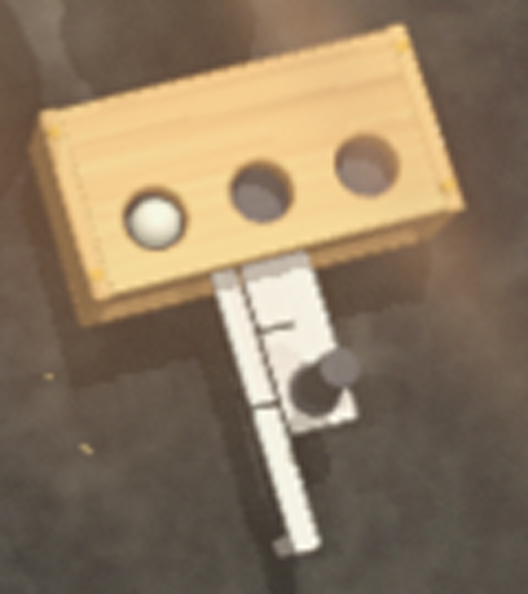

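The first bead lies in the left well, at (155,221). I'll pick up the second bead.

```bash
python3 -m pendant '[[[0,0,0],[0,0,0],0.1],[[0,0,-0.8],[0,0,0],0.1],[[0,0,-0.8],[0,0,0],0.1],[[0,0,-0.7],[0,0,0],0.1],[[0,0,-0.33],[0,0,0],0.1],[[0,0,0],[0,0,0],0.1],[[0,0,0],[0,0,0],0.1],[[0,0,0],[0,0,0],-1],[[0,0,0],[0,0,0],-1],[[0,0,0],[0,0,0],-1]]'
python3 -m pendant '[[[0,0,0],[0,0,0],-1],[[0,0,0],[0,0,0],-1],[[0,0,0],[0,0,0],-1],[[0,0,0.5],[0,0,0],-1],[[0,0,0.5],[0,0,0],-1],[[0,0,0.5],[0,0,0],-1],[[0,0,0.5],[0,0,0],-1],[[0,0,0.5],[0,0,0],-1],[[0,0,0],[0,0,0],-1],[[0,0,0],[0,0,0],-1]]'
```

```text
time: 7.75
tool_pos: [619.5, 171.7, 30.2]
tcp_rot: [3.14, 0.0, 1.78]
contact_force: [-0.6, -0.7, -1.2]
grip_width: 34.9
finger_force: 0.0
time: 8.58
tool_pos: [619.4, 171.9, 105.0]
tcp_rot: [3.14, 0.0, 1.78]
contact_force: [-0.0, 0.7, -0.4]
grip_width: 22.0
finger_force: 30.0
```

```bash
python3 -m pendant '[[[0,-1,0],[0,0,0],-1],[[0,-1,0],[0,0,0],-1],[[0,-1,0],[0,0,0],-1],[[0,-1,0],[0,0,0],-1],[[0,-1,0],[0,0,0],-1],[[0,-1,0],[0,0,0],-1],[[0,-1,0],[0,0,0],-1],[[0,-1,0],[0,0,0],-1],[[0,-1,0],[0,0,0],-1],[[0,-1,0],[0,0,0],-1]]'
python3 -m pendant '[[[-0.02,-0.79,0],[0,0,0],-1],[[-0.02,-0.79,0],[0,0,0],-1],[[-0.02,-0.78,0],[0,0,0],-1],[[0,0,0],[0,0,0],-1],[[0,0,0],[0,0,0],-1],[[0,0,-0.5],[0,0,0],-1],[[0,0,-0.2],[0,0,0],-1],[[0,0,0],[0,0,0],-1],[[0,0,0],[0,0,0],-1],[[0,0,0],[0,0,0],-1]]'
```

```text
time: 9.42
tool_pos: [618.1, -129.4, 102.8]
tcp_rot: [-3.139, -0.001, 1.78]
contact_force: [0.6, 0.0, -0.7]
grip_width: 22.4
finger_force: 30.0
time: 10.25
tool_pos: [617.6, -198.3, 83.8]
tcp_rot: [3.141, 0.0, 1.781]
contact_force: [-0.4, -0.0, 0.0]
grip_width: 22.1
finger_force: 30.0
```

```bash
python3 -m pendant '[[[0,0,-0.2],[0,0,0],-1],[[0,0,-0.06],[0,0,0],-1],[[0,0,0],[0,0,0],-1],[[0,0,0],[0,0,0],0],[[0,0,0],[0,0,0],0.1],[[0,0,0],[0,0,0],0.1],[[0,0,0],[0,0,0],0.1],[[0,0,0.4],[0,0,0],0.1],[[0,0,0.4],[0,0,0],0.1],[[0,0.5,0.3],[0,0,0],0.1]]'
python3 -m pendant '[[[0.028,1,0],[0,0,0],0.1],[[0.028,1,0],[0,0,0],0.1],[[0.028,1,0],[0,0,0],0.1],[[0.028,1,0],[0,0,0],0.1],[[0.028,1,0],[0,0,0],0.1],[[0.028,1,0],[0,0,0],0.1],[[0.028,1,0],[0,0,0],0.1],[[0.028,1,0],[0,0,0],0.1],[[0.028,1,0],[0,0,0],0.1],[[0.028,1,0],[0,0,0],0.1]]'
python3 -m pendant '[[[0.028,0.936,0],[0,0,0],0.1],[[0.028,0.936,0],[0,0,0],0.1],[[0.028,0.936,0],[0,0,0],0.1],[[0.028,0.936,0],[0,0,0],0.1],[[0,0,0],[0,0,0],0.1],[[0,0,-0.8],[0,0,0],0.1],[[0,0,-0.8],[0,0,0],0.1],[[0,0,-0.7],[0,0,0],0.1],[[0,0,-0.3],[0,0,0],0.1],[[0,0,0],[0,0,0],0.1]]'
```

```text
time: 11.08
tool_pos: [618.0, -186.3, 111.0]
tcp_rot: [3.139, 0.003, 1.777]
contact_force: [-0.2, -0.2, 0.4]
grip_width: 50.3
finger_force: 0.0
time: 11.92
tool_pos: [625.6, 118.5, 110.5]
tcp_rot: [3.14, 0.0, 1.78]
contact_force: [1.8, -0.4, 0.0]
grip_width: 50.6
finger_force: 0.0
time: 12.75
tool_pos: [628.1, 228.5, 30.3]
tcp_rot: [-3.14, -0.0, 1.78]
contact_force: [-0.8, -0.1, 0.1]
grip_width: 50.4
finger_force: 0.0
```

```bash
python3 -m pendant '[[[0,0,0],[0,0,0],-1],[[0,0,0],[0,0,0],-1],[[0,0,0],[0,0,0],-1],[[0,0,0],[0,0,0],-1],[[0,0,0],[0,0,0],-1],[[0,0,0],[0,0,0],-1],[[0,0,0.8],[0,0,0],-1],[[0,0,0.8],[0,0,0],-1],[[0,0,0.9],[0,0,0],-1],[[0,0,0],[0,0,0],-1]]'
python3 -m pendant '[[[0,-1,0],[0,0,0],-1],[[0,-1,0],[0,0,0],-1],[[0,-1,0],[0,0,0],-1],[[0,-1,0],[0,0,0],-1],[[0,-1,0],[0,0,0],-1],[[0,-1,0],[0,0,0],-1],[[0,-1,0],[0,0,0],-1],[[0,-1,0],[0,0,0],-1],[[0,-1,0],[0,0,0],-1],[[0,-1,0],[0,0,0],-1]]'
python3 -m pendant '[[[0,-1,0],[0,0,0],-1],[[0,-1,0],[0,0,0],-1],[[0,-1,0],[0,0,0],-1],[[0,-1,0],[0,0,0],-1],[[0,-1,0],[0,0,0],-1],[[0,-0.95,0],[0,0,0],-1],[[0,0,0],[0,0,0],-1],[[0,0,0],[0,0,0],-1],[[0,0,-0.5],[0,0,0],-1],[[0,0,-0.25],[0,0,0],-1]]'
python3 -m pendant '[[[0,0,0],[0,0,0],-1],[[0,0,0],[0,0,0],-1],[[0,0,0],[0,0,0],-1],[[0,0,0],[0,0,0],-1],[[0,0,0],[0,0,0],-1],[[0,0,0],[0,0,0],-1],[[0,0,0],[0,0,0],-1],[[0,0,0],[0,0,0],-1],[[0,0,0],[0,0,0],-1],[[0,0,0],[0,0,0],-1]]'
```

```text
time: 13.58
tool_pos: [631.9, 229.1, 111.9]
tcp_rot: [3.132, -0.0, 1.78]
contact_force: [1.2, 1.1, 0.4]
grip_width: 22.1
finger_force: 30.0
time: 14.42
tool_pos: [628.8, -73.1, 105.6]
tcp_rot: [-3.141, -0.0, 1.78]
contact_force: [0.3, -0.2, -0.3]
grip_width: 22.2
finger_force: 30.0
time: 15.25
tool_pos: [628.7, -248.9, 82.2]
tcp_rot: [-3.141, -0.001, 1.78]
contact_force: [-1.1, -0.1, -0.1]
grip_width: 22.3
finger_force: 30.0
time: 16.08
tool_pos: [629.1, -250.2, 83.3]
tcp_rot: [3.141, 0.0, 1.78]
contact_force: [-0.1, -0.1, 0.4]
grip_width: 22.2
finger_force: 30.0
```

```bash
python3 -m pendant '[[[0,0,-0.2],[0,0,0],-1],[[0,0,-0.04],[0,0,0],-1],[[0,0,0],[0,0,0],-1],[[0,0,0],[0,0,0],0],[[0,0,0],[0,0,0],0.1],[[0,0,0],[0,0,0],0.1],[[0,0,0],[0,0,0],0.1],[[0,0,0.5],[0,0,0],0.1],[[0,0,0.7],[0,0,0],0.1],[[0,0,0.6],[0,0,0],0.1]]'
python3 -m pendant '[[[-0.73,0.2,0],[0,0,0],0.1],[[-0.73,0.2,0],[0,0,0],0.1],[[-0.73,0.2,0],[0,0,0],0.1],[[-0.73,0.2,0],[0,0,0],0.1],[[-0.73,0.22,0],[0,0,0],0.1],[[0,0,0],[0,0,0],0.1],[[0,0,0],[0,0,0],0.1],[[0,0,0],[0,0,0],0.1],[[0,0,0],[0,0,0],0.1],[[0,0,0],[0,0,0],0.1]]'
python3 - <<'E'
from h import *
t=bot.capture('top');t=cv2.resize(t[145:280,355:475],None,fx=4.4,fy=4.4,interpolation=cv2.INTER_CUBIC)
s=bot.capture('scene');s=cv2.resize(s[130:230,315:440],None,fx=2.1,fy=5.94)[:594]
cv2.imwrite('pics/t3.png',np.hstack([t,cv2.resize(s,(262,594))]));print(bot.get_obs()['tool_pos'])
E
```

```text
time: 16.92
tool_pos: [629.0, -250.1, 130.7]
tcp_rot: [-3.141, -0.0, 1.78]
contact_force: [-0.7, -0.9, 0.2]
grip_width: 50.4
finger_force: 0.0
time: 17.75
tool_pos: [520.4, -219.9, 130.0]
tcp_rot: [3.141, 0.0, 1.78]
contact_force: [-0.4, -0.8, -0.7]
grip_width: 50.4
finger_force: 0.0
[ 520.05499991 -219.70565393  129.81482027]
```

View pics/t3.png

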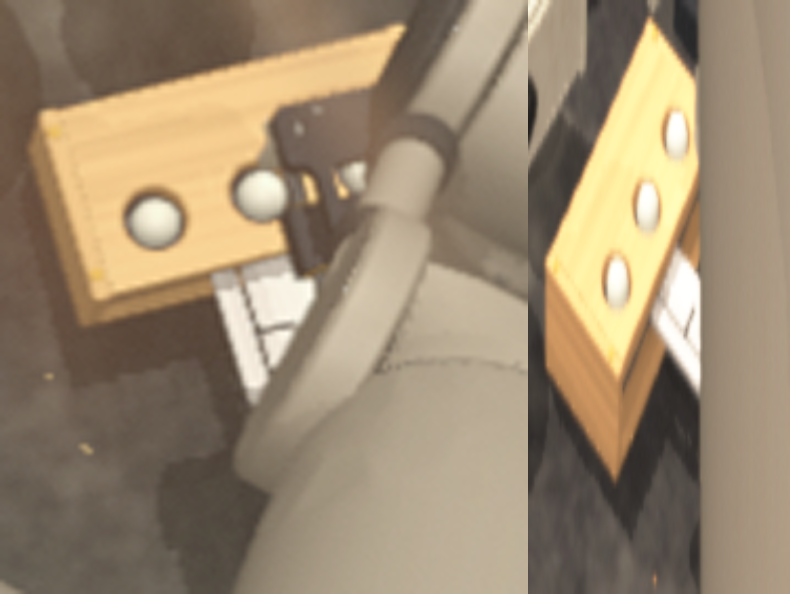

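All three beads are seated in the wells, and the scene crop on the right confirms it. I'll go down over the knob and grip.

```bash
python3 -m pendant '[[[0,0,-0.6],[0,0,0],0.1],[[0,0,-0.6],[0,0,0],0.1],[[0,0,-0.4],[0,0,0],0.1],[[0,0,-0.2],[0,0,0],0.1],[[0,0,0],[0,0,0],0.1],[[0,0,0],[0,0,0],0.1],[[0,0,0],[0,0,0],0.1],[[0,0,0],[0,0,0],-1],[[0,0,0],[0,0,0],-1],[[0,0,0],[0,0,0],-1]]'
python3 -m pendant '[[[0,0,0],[0,0,0],-1],[[0,0,0],[0,0,0],-1],[[0,0,0],[0,0,0],-1],[[0,0,0],[0,0,0],-1],[[0,0,0],[0,0,0],-1],[[0,0,0],[0,0,0],-1],[[0,0,0],[0,0,0],-1],[[0,0,0],[0,0,0],-1],[[0,0,0],[0,0,0],-1],[[0,0,0],[0,0,0],-1]]'
```

```text
time: 18.68
tool_pos: [519.8, -219.7, 76.6]
tcp_rot: [3.141, 0.001, 1.78]
contact_force: [0.1, -0.5, 0.5]
grip_width: 34.7
finger_force: 0.0
time: 19.52
tool_pos: [519.8, -219.6, 76.3]
tcp_rot: [3.141, 0.0, 1.78]
contact_force: [2.5, 0.8, 1.6]
grip_width: 19.5
finger_force: 30.0
```

```bash
python3 -m pendant '[[[-0.2,-0.047,0],[0,0,0],-1],[[-0.2,-0.047,0],[0,0,0],-1],[[-0.2,-0.047,0],[0,0,0],-1],[[-0.2,-0.047,0],[0,0,0],-1],[[-0.2,-0.047,0],[0,0,0],-1],[[-0.17,-0.04,0],[0,0,0],-1],[[0,0,0],[0,0,0],-1],[[0,0,0],[0,0,0],-1],[[0,0,0],[0,0,0],-1],[[0,0,0],[0,0,0],-1]]'
python3 - <<'E'
from h import *
t=bot.capture('top');t=cv2.resize(t[145:280,355:475],None,fx=4.4,fy=4.4,interpolation=cv2.INTER_CUBIC)
s=bot.capture('scene');s=cv2.resize(s[130:230,315:440],(262,210),interpolation=cv2.INTER_CUBIC)
w=cv2.resize(bot.capture('wrist'),(262,196))
cv2.imwrite('pics/t4.png',np.hstack([t,np.vstack([s,w,np.zeros((188,262,3),np.uint8)])]));o=bot.get_obs();print(o['tool_pos'],o['contact_force'])
E
```

```text
time: 20.35
tool_pos: [484.8, -227.9, 76.2]
tcp_rot: [3.14, 0.001, 1.779]
contact_force: [7.8, 3.1, 0.0]
grip_width: 19.5
finger_force: 30.0
[ 484.89345409 -227.86703375   76.24487332] [7.36999264 2.95660143 0.74857841]
```

View pics/t4.png

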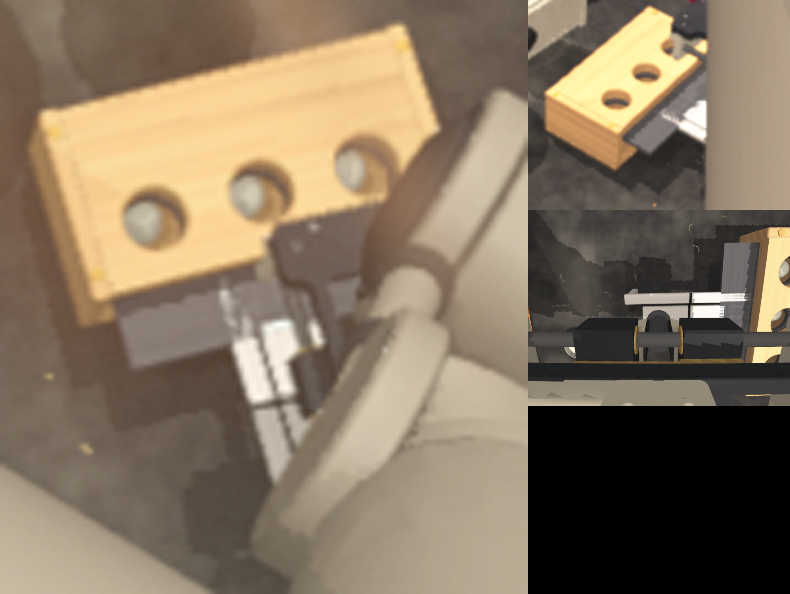

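The wells show the beads lower down, and the pointer and line look collinear, at (275,403) in the top crop and (690,298) in the wrist inset. I'll check that closer in the wrist view.

Run:
```python
from h import *
w=bot.capture('wrist');cv2.imwrite('pics/w5.png',cv2.resize(w[170:290,320:480],None,fx=5,fy=5,interpolation=cv2.INTER_CUBIC));print(bot.get_obs()['time'])
```

```text
20.55
```

View pics/w5.png

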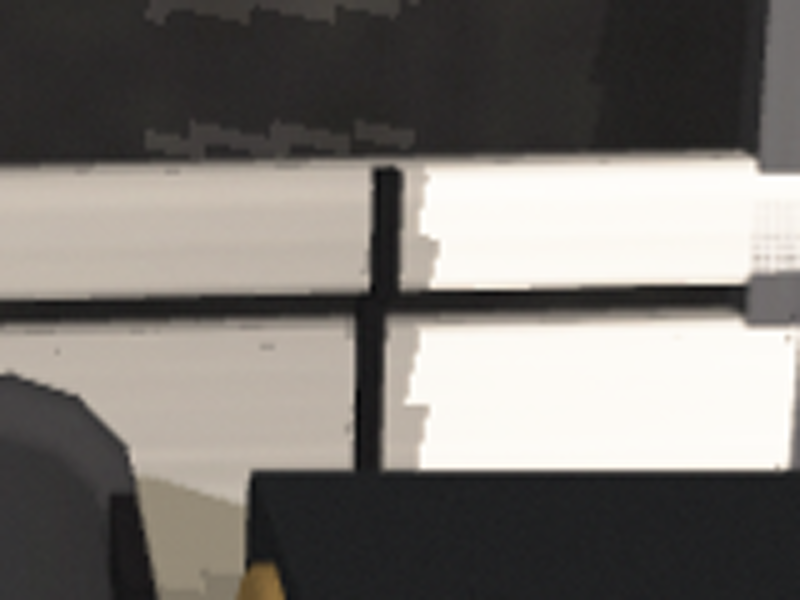

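The pointer, at column 370 where it joins the rail, is about 15 px past the line at column 386. That is roughly 1.2 mm of overshoot, so I'll ease back 1 mm and hold.

```bash
python3 -m pendant '[[[0.035,0.008,0],[0,0,0],-1],[[0,0,0],[0,0,0],-1],[[0,0,0],[0,0,0],-1],[[0,0,0],[0,0,0],-1],[[0,0,0],[0,0,0],-1],[[0,0,0],[0,0,0],-1],[[0,0,0],[0,0,0],-1],[[0,0,0],[0,0,0],-1],[[0,0,0],[0,0,0],-1],[[0,0,0],[0,0,0],-1]]'
python3 -c "
from plant import bot
print(bot.close_job())"
```

```text
time: 21.38
tool_pos: [486.0, -227.6, 76.2]
tcp_rot: [3.14, 0.001, 1.779]
contact_force: [7.1, 1.9, 0.1]
grip_width: 19.2
finger_force: 30.0
the job is handed in; nothing more can be done
None
```

The job is handed in at about 21 s: the three beads went into the wells and dropped when I pulled the shutter, which the gripper is still holding at the line (about 1 mm past it at my last look, then eased back 1 mm); no verdict came back.

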